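# Unload the drying tunnel into the cooling rack

### The job

The painted clay leaf is dry. First turn the dial on top of the white dryer fully anticlockwise to off, then draw the metal tray out of the dryer and slide it, bare end first, into the slot under the low wooden cooling rack until it is fully home against the back stop, with its red handle outside. Keep the leaf lying in the tray, and leave the jar, cup, clay board and yellow stamp block where they are.

Things in the scene. Friction and masses are not known exactly. Their poses are not given: they have to be found in the camera images.
- dryer: White drying tunnel, fixed, 150 deep (its x) x 190 wide (y) x 80 high. Origin: centre of the underside. Its tunnel is open at the front (its -x, roughly towards the robot), 76 wide, 62 high, 125 deep, without a floor: the tray stands on the table inside it. The dial sits on its top.
- dryer_mouth (a point): Centre of the tunnel's mouth at table height (75 in front of the dryer's origin); axes as the dryer's.
- dial_grip (a point): On the vertical axis of the black dial on the dryer's top (50 behind its front), 117 above the table, at the height to grip its bar: 42 long, 14 thick, rising from 94 to 124 above the table.
- dial (a joint): Angle of the dial in rad, growing clockwise seen from above; 0 = off, the anticlockwise end stop. At 0 the grip bar lies along the dryer's x; at angle a it is turned clockwise by a.
- tray: Loose aluminium tray 170 long (its x) x 60 wide (y), rim 20 high, 4 thick, floor 6 thick, about 220 g. Origin: centre of the underside. At +x it has a solid deck 45 long, 20 high, carrying the red handle; the -x end is the bare end. It starts handle first in the dryer, its bare end sticking out 50 to 65.
- tray_handle (a point): Grip point of the red handle: an upright block 32 long (tray x) x 16 thick (y) that rises from 20 to 52 above the tray's underside; the point is 62.5 from the tray's centre towards +x, 40 above the underside.
- tray_tip (a point): Middle of the tray's bare end (-x) at its underside.
- leaf: Loose painted clay leaf 90 x 40 x 8, lying in the tray. Origin: centre of its underside.
- rack: Low wooden cooling rack, fixed, 122 deep (its x) x 150 wide (y) x 46 high, 7-high tiles on top. Origin: centre of the underside. Slot open at the front (its -x, roughly towards the robot), 68 wide, 34 high, 107.5 deep, no floor: the tray slides in on the table; its handle is too tall to go in. With the tray home against the back stop the handle's centre is 40 in front of the rack.
- rack_mouth (a point): Centre of the slot's mouth at table height (61 in front of the rack's origin); axes as the rack's.
- rack_stop (a point): Centre of the back stop's face at table height (46.5 behind the rack's origin, 107.5 behind the mouth); axes as the rack's.
- jar: Blue glaze jar, 66 across, 90 high, to be left alone. Origin: centre of the underside.
- mug: White cup, 72 across, 85 high, to be left alone. Origin: centre of the underside.
- clayboard: Slab of clay on a plywood board 130 (x) x 100 (y), 22 high in all, to be left alone. Origin: centre of the underside.
- stamp: Yellow ribbed plastic texture-stamp block 90 (x) x 35 (y) x 28 high, to be left alone. Origin: centre of the underside.
Not all that is in view belongs to the job. Several things have the shape of the dryer; the one meant has the colours described above.

How it is judged:
By the outcome, as a careful person would: the job done as asked, in the order asked, and still so for the second after the job is handed in, with the robot touching nothing.
It also fails if it takes over 70 s, if anything falls off the work surface, if the arm or the gripper's body presses on something with over 40 N, if the wrist force passes 120 N, or if a joint passes its speed limit or range.

### The arm

A 7-joint arm with a two-finger parallel gripper is mounted at the origin on the work surface. World frame = base frame: x ahead of the robot, y to its left, z up, the work surface at z = 0. Lengths are in m, angles in degrees, forces in N, time in s.
With the tool pointing down it reaches from about 0.425 to 0.875 m from the base axis. Payload 4.7 kg.
Tool frame: the origin (TCP) lies on the centre line of the jaws, within the pads' length; the fingertips stand 17 mm ahead of it and the grasp point (between the pads) lies 2 mm behind it; z points along the fingers, y is the line along which they close (so a half turn about z gives the same grasp; the last joint's range is limited). The gripper opens to 87 mm and grips with 3 to 60 N. Pads are 19 mm wide; open, the fingers measure 117 mm over their backs; the gripper's body (75 mm by 190 mm) begins 51 mm behind the grasp point.
Start: joints at [75.235, 18.392, -4.016, 83.108, 1.295, 78.541, -3.26], TCP at [0.174, -0.626, 0.213] pointing down, gripper open.
Joint ranges: [-163.93, 163.93], [-17.29, 119.83], [-79.2, 71.16], [3.27, 140.29], [-89.18, 269.18], [5.43, 117.66], [-154.24, 154.24]. Speed limits (degrees/s): [147.25, 147.25, 180, 180, 180, 180, 180].

### API

Orientations are given as [roll, pitch, yaw] about the fixed x, y, z axes, in that order (R = Rz(yaw) Ry(pitch) Rx(roll)).
In Python, from cell import env, read_camera gives the robot as it stands.
- The arm moves only by the shell command python3 -m jog 'ROWS' [FORCE]. ROWS is JSON, a list of rows, each a list of 5 numbers: the opening, from 0 (shut) to 1 (fully open), then the shift along the tool's x, y, z each as a share of 0.02 m, from -1 to 1, then the turn about the tool's z as a share of 45 degrees, from -1 to 1. In form: [[gripper, x, y, z, yaw], ...]. A call has 1 to 12 rows; each row shifts and turns the commanded pose from where the row before left it, along the tool's axes as they then stand; what a row does not reach is not made up. A row lasts 1/12 s, in which the tool goes at most 41.7 mm and 7.16 degrees, less where a joint would pass 70% of its speed; a pose out of reach is approached as far as the arm can. A call with a number of a shift or a turn outside -1 to 1 is refused whole. A call with a gripper value outside its range is refused whole. The fingers move at their own pace and stop on an object; FORCE is the grip in N (left out, the last holds). Time passes only in rows, so rows that do not move let the fingers close. It gives the time, the measured TCP pose, the force, the opening and the grip force at its end, in the units of the state.
- env.get_obs(): the state, without advancing time (a new reading comes with each control period).
- read_camera(name): name is "scene" or "top" or "wrist"; returns a dict with "color" (400x640x3 uint8, red, green, blue), "range_z" (400x640 float32, m along the optical axis (not along the pixel's ray), 0 where there is no reading), "mtx" (3x3 intrinsics, pixels), "world_from_camera" (4x4, takes a point from camera to world coordinates); the wrist camera has in their place "T_tool_cam" (4x4, takes a point from camera to tool coordinates, whose origin is the TCP and whose axes are the flange's). Camera axes: x right, y down, z forward; pixel columns grow to the right and rows downward; lengths in m; the calibration is good to about 2 mm. The wrist camera is an equidistant fisheye: a pixel r from the principal point sees the ray r / f radians off the axis. A picture is of the moment at which its call begins: read the wrist's pose just before it.
- env.sign_off(): hands the job in; it is judged then, once.
The state is a dict: "time_s": time; "qpos": joint angles; "joint_velocities": joint speeds; "effort": joint torques, N m; "tool_pos": TCP position; "tool_rot": TCP orientation; "force": force on the tool from outside, world axes, zero at the start; "wrist_torque": the same for the moment, N m; "grip_width": finger opening in m; "grasp_force": force on a finger pad.
Only numpy, scipy, OpenCV 4.12 (cv2) and the standard library are available. Lean on these libraries where they do the work, as an engineer would, in place of code of your own. Each camera call takes 0.05 s, during which the arm holds its last target. There are 200 camera calls.

## Working session

There is one attempt and no reset: what is moved stays moved. The work goes in short steps, Python scripts to look and compute and a shell command to move; the robot and the scene stay as the last step left them, time stands still between calls to the robot, and variables do not carry over. Pictures are saved under pics/ and viewed, at most 12 in all, crops included, and the job is handed in when it is done.

```bash
ls; mkdir -p pics
python3 - <<'E'
from cell import env, read_camera
import cv2,numpy as np
o=env.get_obs();print({k:np.round(v,3).tolist() for k,v in o.items()})
for n in("scene","top"):
    c=read_camera(n);np.savez(f"{n}0.npz",**c);cv2.imwrite(f"pics/{n}0.png",c["color"][:,:,::-1]);print(n,c["mtx"].tolist(),np.round(c["world_from_camera"],3).tolist())
E
```

```text
pics
{'time_s': 0.0, 'qpos': [75.234, 18.439, -4.016, 83.176, 1.293, 78.54, -3.26], 'joint_velocities': [0.144, 0.144, 0.041, 0.003, 0.002, 0.018, -0.115], 'effort': [0.001, -49.129, -0.404, -31.252, -0.064, 0.044, 0.0], 'tool_pos': [0.174, -0.626, 0.212], 'tool_rot': [-179.89, 0.004, 15.576], 'force': [-0.103, 0.419, -0.115], 'wrist_torque': [-0.008, 0.01, 0.049], 'grasp_force': 0.0, 'grip_width': 0.087}
scene [[409.7309068837884, 0.0, 316.7997062377965], [0.0, 409.7309068837884, 200.12741385388398], [0.0, 0.0, 1.0]] [[-0.405, 0.767, -0.498, 1.006], [0.914, 0.347, -0.209, 0.086], [0.012, -0.54, -0.842, 0.959], [0.0, 0.0, 0.0, 1.0]]
top [[387.43749035701757, 0.0, 319.0177093123095], [0.0, 387.43749035701757, 203.10018186851673], [0.0, 0.0, 1.0]] [[-0.019, -0.993, 0.114, 0.397], [-0.999, 0.023, 0.034, -0.134], [-0.036, -0.113, -0.993, 1.014], [0.0, 0.0, 0.0, 1.0]]
```

View pics/scene0.png

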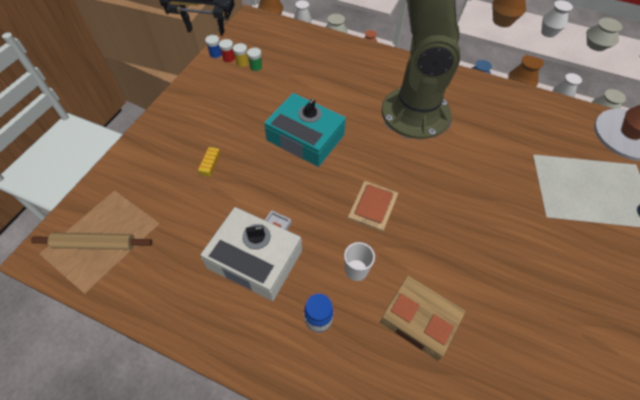

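View pics/top0.png

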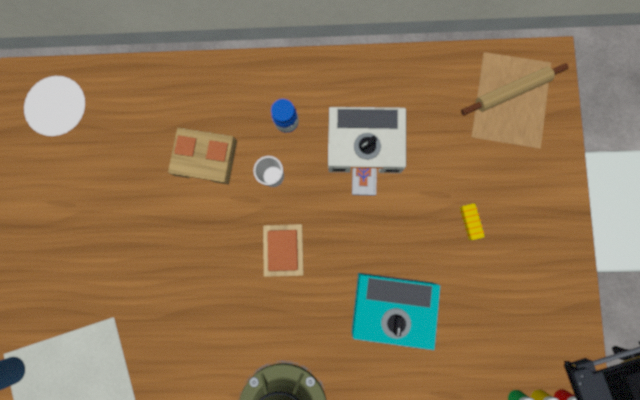

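The top view shows two dryer-shaped boxes: white at (367,138) and teal at (397,312). The white one matches the description: it has the tray sticking out at (364,180), and the teal one has no tray. The rack is at (203,155), cup (268,170), jar (285,115), clay board (283,250), stamp (473,222). Next I'll measure and check an enlarged crop.

```bash
cat > h.py <<'E'
import numpy as np,cv2
from cell import env, read_camera
def cloud(c):
    h,w=c["range_z"].shape;v,u=np.mgrid[:h,:w];z=c["range_z"];K=c["mtx"]
    P=np.stack([(u-K[0,2])/K[0,0]*z,(v-K[1,2])/K[1,1]*z,z,np.ones_like(z)],-1)
    return (P@c["world_from_camera"].T)[...,:3]
def plane(c,u,v,z):
    K=c["mtx"];T=c["world_from_camera"];d=T[:3,:3]@np.array([(u-K[0,2])/K[0,0],(v-K[1,2])/K[1,1],1]);o=T[:3,3]
    return o+d*(z-o[2])/d[2]
def rect(c,mask,z):
    cs,_=cv2.findContours(mask.astype(np.uint8),cv2.RETR_EXTERNAL,cv2.CHAIN_APPROX_NONE)
    k=max(cs,key=cv2.contourArea)[:,0]
    P=np.array([plane(c,u,v,z)[:2] for u,v in k],np.float32)
    (x,y),s,a=cv2.minAreaRect(P*1000);return np.round([x,y,*s,a],1)
E
python3 - <<'E'
from h import *
for n in("top","scene"):
    c=dict(np.load(f"{n}0.npz"));P=cloud(c);z=P[...,2];col=c["color"].astype(int)
    hsv=cv2.cvtColor(c["color"],cv2.COLOR_RGB2HSV)
    tab=(z>-.02)&(z<.02);print(n,"table z",np.median(z[tab]))
    box={"top":[(320,100,412,178),(160,122,242,188),(345,166,382,200)],"scene":[(195,200,308,300),(375,270,470,360),(262,205,295,235)]}[n]
    for nm,b,zz in zip(("dryer","rack","tray"),box,(.08,.046,.02)):
        m=np.zeros(z.shape,bool);m[b[1]:b[3],b[0]:b[2]]=1
        s=m&(abs(z-zz)<(.012 if nm!="rack" else .014))
        if nm=="tray": s=m&(hsv[...,1]<60)&(hsv[...,2]>130)&(z<.05)
        s=cv2.morphologyEx(s.astype(np.uint8),cv2.MORPH_OPEN,np.ones((3,3)))
        zz2=np.median(z[s>0]);print(nm,s.sum(),"z",round(float(zz2),4),rect(c,s,zz),"cloud",[np.round(t,1) for t in cv2.minAreaRect((P[s>0][:,:2]*1000).astype(np.float32))])
    # mug, jar
c=dict(np.load("top0.npz"));P=cloud(c)
for nm,b,zz in(("jar",(265,90,305,140),.09),("mug",(248,150,290,192),.085)):
    m=np.zeros(P.shape[:2],bool);m[b[1]:b[3],b[0]:b[2]]=1;s=m&(P[...,2]>zz-.015);print(nm,rect(c,s,zz))
cr=c["color"][90:205,320:450,::-1];cv2.imwrite("pics/crop0.png",cv2.resize(cr,None,fx=5,fy=5,interpolation=cv2.INTER_CUBIC))
E
```

```text
top table z 0.0002724814800797448
dryer 4306 z 0.0802 [ 662.9 -223.6  187.6  151.6   88.2] cloud [array([ 664.8, -224.3]), array([188.5, 151.5]), np.float64(88.8)]
rack 2733 z 0.0472 [639.5 200.  153.6 123.4  79.5] cloud [array([640.5, 201.6]), array([151.7, 122.4]), np.float64(79.7)]
tray 456 z 0.007 [ 564.1 -218.    62.1   65.8   88.4] cloud [array([ 565.9, -218.4]), array([61.3, 70. ]), np.float64(88.1)]
scene table z -0.0013128765158255673
dryer 4376 z 0.0788 [ 670.  -222.   191.6  151.2   87.4] cloud [array([ 667.8, -224. ]), array([190.9, 150.7]), np.float64(87.4)]
rack 3641 z 0.0453 [647.  201.4 149.2 125.9  79.3] cloud [array([644.3, 202.2]), array([150., 124.]), np.float64(79.3)]
tray 210 z 0.0062 [ 550.  -216.    64.3   36.2   89.2] cloud [array([ 542.5, -221.7]), array([69.3, 45.5]), np.float64(85.4)]
jar [735.4 -16.6  57.4  59.   88.3]
mug [585.1  21.   69.   70.   89.6]
```

View pics/crop0.png

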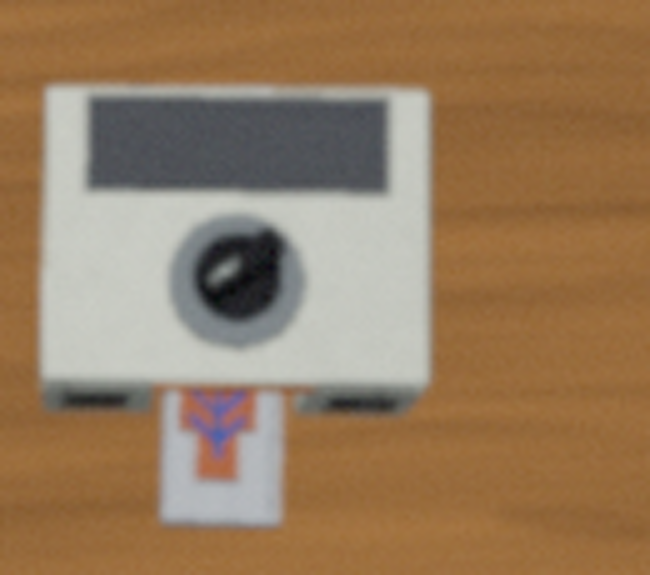

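The crop confirms it: white dryer, grey screen, black dial at crop (237,280), bare tray end with the leaf at (220,460). The bar lies turned clockwise from "up". I'll get its angle from the depth data.

```bash
cat >> h.py <<'E'
def go(x,y,z,yaw):
    "mm; prints the yaw share total and the shift in row units at final yaw"
    o=env.get_obs();p=np.array(o["tool_pos"])*1000;r=o["tool_rot"]
    d=np.array([x,y,z])-p;a=np.radians(yaw)
    dy=(yaw-r[2]+180)%360-180
    print("at",np.round(p,1),np.round(r,1),"q7",round(o["qpos"][6],1),"| turn share",round(-dy/45,3),"| units at final yaw x %.2f y %.2f z %.2f"%((d[0]*np.cos(a)+d[1]*np.sin(a))/20,(d[0]*np.sin(a)-d[1]*np.cos(a))/20,-d[2]/20))
E
python3 - <<'E'
from h import *
for n in("top","scene"):
    c=dict(np.load(f"{n}0.npz"));P=cloud(c)
    s=(P[...,2]>.112)&(P[...,2]<.135)&(np.hypot(P[...,0]-.64,P[...,1]+.224)<.04)
    q=(P[s][:,:2]*1000).astype(np.float32);print(n,s.sum(),[np.round(t,1) for t in cv2.minAreaRect(q)],np.linalg.svd(q-q.mean(0))[2][0])
    h=cv2.cvtColor(c["color"],cv2.COLOR_RGB2HSV);t=(h[...,0]>80)&(h[...,0]<100)&(h[...,1]>120)&(P[...,2]>.06)
    print("teal max x",np.percentile(P[t],99,0),P[t].min(0))
go(640,-223,220,-47); go(640,-223,220,133)
E
```

```text
top 115 [array([ 640.7, -223.1]), array([14.5, 41.5]), np.float64(31.4)] [-0.5272888   0.84968615]
teal max x [ 0.32710057 -0.18026387  0.35330899] [ 0.14823284 -0.6219882   0.06002379]
scene 127 [array([ 643. , -222.9]), array([16. , 41.8]), np.float64(31.7)] [ 0.51665115 -0.856196  ]
teal max x [ 0.33156227 -0.17680837  0.08348865] [ 0.16228834 -0.37932324  0.06008596]
at [ 174.3 -625.6  211.9] [-179.9    0.    15.6] q7 -3.3 | turn share 1.39 | units at final yaw x 1.16 y -30.76 z -0.41
at [ 174.3 -625.6  211.9] [-179.9    0.    15.6] q7 -3.3 | turn share -2.61 | units at final yaw x -1.16 y 30.76 z -0.41
```

```bash
python3 -m jog '[[1,0,0,0,0.15],[1,0,0,0,0.15],[1,0,0,0,0.15],[1,0,0,0,0.15],[1,0,0,0,0.15],[1,0,0,0,0.15],[1,0,0,0,0.15],[1,0,0,0,0.15],[1,0,0,0,0.15],[1,0,0,0,0.15],[1,0,0,0,0.15]]' 20
python3 -m jog '[[1,-0.16,-0.98,0,0],[1,-0.16,-0.98,0,0],[1,-0.16,-0.98,0,0],[1,-0.16,-0.98,0,0],[1,-0.16,-0.98,0,0],[1,-0.16,-0.98,0,0],[1,-0.16,-0.98,0,0],[1,-0.16,-0.98,0,0],[1,-0.16,-0.98,0,0],[1,-0.16,-0.98,0,0],[1,-0.16,-0.98,0,0]]'
python3 -m jog '[[1,-0.16,-0.98,0,0],[1,-0.16,-0.98,0,0],[1,-0.16,-0.98,0,0],[1,-0.16,-0.98,0,0],[1,-0.16,-0.98,0,0],[1,-0.16,-0.98,0,0],[1,-0.16,-0.98,0,0],[1,-0.16,-0.98,0,0],[1,-0.16,-0.98,0,0],[1,-0.16,-0.98,0,0]]'
python3 -m jog '[[1,-0.16,-0.98,0,0],[1,-0.16,-0.98,0,0],[1,-0.16,-0.98,0,0],[1,-0.16,-0.98,0,0],[1,-0.16,-0.98,0,0],[1,-0.16,-0.98,0,0],[1,-0.16,-0.98,0,0],[1,-0.16,-0.98,0,0],[1,-0.16,-0.98,0,0],[1,-0.16,-0.98,0,0],[1,0,0,0,0],[1,0,0,0,0]]'
python3 - <<'E'
from h import *
go(641.5,-223,115,-58.5)
c=read_camera("wrist");np.savez("w1.npz",**c);cv2.imwrite("pics/w1.png",c["color"][:,:,::-1]);print(c["mtx"],np.round(c["T_tool_cam"],3))
E
```

```text
time_s: 1.02
tool_pos: [0.1744, -0.6258, 0.2122]
tool_rot: [-180.0, 0.1, -59.0]
force: [0.8, -1.0, -0.2]
grip_width: 0.0872
grasp_force: 0.0
time_s: 1.93
tool_pos: [0.3408, -0.483, 0.2124]
tool_rot: [180.0, 0.0, -58.7]
force: [0.9, 0.1, -0.4]
grip_width: 0.0872
grasp_force: 0.0
time_s: 2.77
tool_pos: [0.4915, -0.3539, 0.2123]
tool_rot: [180.0, 0.0, -58.7]
force: [0.3, 0.0, 0.5]
grip_width: 0.0871
grasp_force: 0.0
time_s: 3.77
tool_pos: [0.6423, -0.2239, 0.2119]
tool_rot: [180.0, 0.1, -58.5]
force: [-0.6, -1.3, -0.4]
grip_width: 0.087
grasp_force: 0.0
at [ 642.3 -223.9  211.9] [ 1.80e+02  1.00e-01 -5.85e+01] q7 -135.1 | turn share -0.0 | units at final yaw x -0.06 y 0.01 z 4.84
[[309.70691629   0.         320.43149418]
 [  0.         309.70691629 200.87896955]
 [  0.           0.           1.        ]] [[-0.001 -0.953 -0.303  0.082]
 [ 1.    -0.001  0.001 -0.   ]
 [-0.001 -0.303  0.953 -0.171]
 [ 0.     0.     0.     1.   ]]
```

View pics/w1.png

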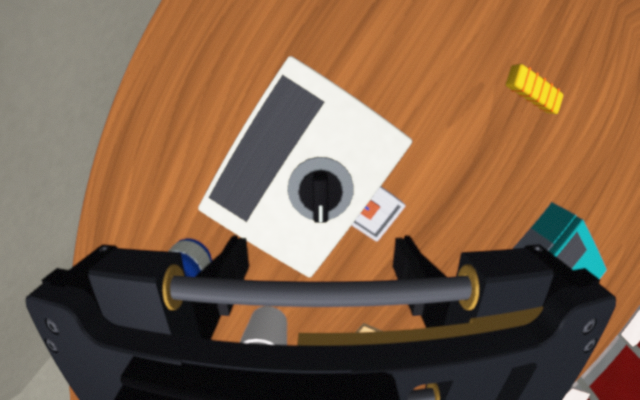

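The wrist view shows the dial bar at (320,195), vertical in the image, so it lies along the tool's x and between the fingers. I'll descend and grip.

```bash
python3 -m jog '[[1,-0.06,0,0.8,0],[1,0,0,0.8,0],[1,0,0,0.8,0],[1,0,0,0.8,0],[1,0,0,0.8,0],[1,0,0,0.8,0],[1,0,0,0,0],[0,0,0,0,0],[0,0,0,0,0],[0,0,0,0,0],[0,0,0,0,0],[0,0,0,0,0]]' 30
python3 -m jog '[[0,0,0,0,0],[0,0,0,0,0],[0,0,0,0,0]]'
python3 -m jog '[[0,0,0,0,-0.1],[0,0,0,0,-0.1],[0,0,0,0,-0.1],[0,0,0,0,-0.1],[0,0,0,0,-0.1],[0,0,0,0,0]]'
```

```text
time_s: 4.82
tool_pos: [0.6418, -0.2248, 0.118]
tool_rot: [-179.9, -0.1, -58.7]
force: [0.4, -0.3, -0.7]
grip_width: 0.0612
grasp_force: 0.0
time_s: 5.07
tool_pos: [0.6414, -0.2245, 0.117]
tool_rot: [-180.0, -0.0, -58.7]
force: [-0.1, 0.7, -0.4]
grip_width: 0.0419
grasp_force: 0.0
time_s: 5.57
tool_pos: [0.6413, -0.2245, 0.1168]
tool_rot: [-180.0, 0.0, -36.1]
force: [-0.5, -0.2, -0.1]
grip_width: 0.004
grasp_force: 0.0
```

Run:
```python
from h import *
o=env.get_obs();print(o["grip_width"],o["grasp_force"],o["wrist_torque"],o["tool_pos"])
c=read_camera("wrist");a=c["color"][60:330,150:490,::-1]
t=read_camera("top");b=t["color"][90:205,320:450,::-1]
np.savez("top1.npz",**t)
cv2.imwrite("pics/w2.png",np.hstack([cv2.resize(a,(400,318)),cv2.resize(b,(360,318))]))
```

```text
0.004043316835856788 0.0 [ 0.09148609  0.0158234  -0.02203536] [ 0.64131191 -0.22449816  0.1167764 ]
```

View pics/w2.png

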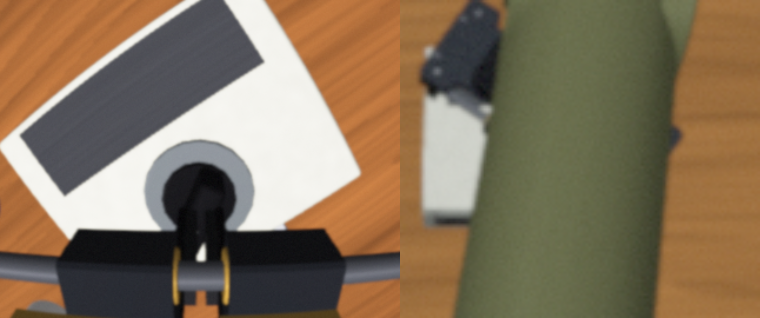

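The left half shows the fingers around the bar at about (205,230), with the bar slightly skewed to the tool. The fingers were probably still closing when I turned. I'll let them settle.

```bash
python3 -m jog '[[0,0,0,0,0],[0,0,0,0,0],[0,0,0,0,0],[0,0,0,0,0],[0,0,0,0,0],[0,0,0,0,0]]' 30
python3 - <<'E'
from h import *
go(641.5,-223,115,-2)
o=env.get_obs();print(o["grip_width"],o["grasp_force"],o["wrist_torque"],o["tool_pos"])
c=read_camera("wrist");a=c["color"][150:290,250:390,::-1]
cv2.imwrite("pics/w3.png",cv2.resize(a,(560,560),interpolation=cv2.INTER_CUBIC))
E
```

```text
time_s: 6.17
tool_pos: [0.6413, -0.2245, 0.1169]
tool_rot: [180.0, -0.0, -36.2]
force: [0.3, 0.2, 0.1]
grip_width: 0.0007
grasp_force: 0.0
at [ 641.3 -224.5  116.9] [180.   -0.  -36.2] q7 -114.6 | turn share -0.76 | units at final yaw x 0.01 y -0.08 z 0.09
0.0007258377511701429 0.0 [ 0.09487047 -0.04385984 -0.05677057] [ 0.64133211 -0.22451496  0.11687988]
```

View pics/w3.png

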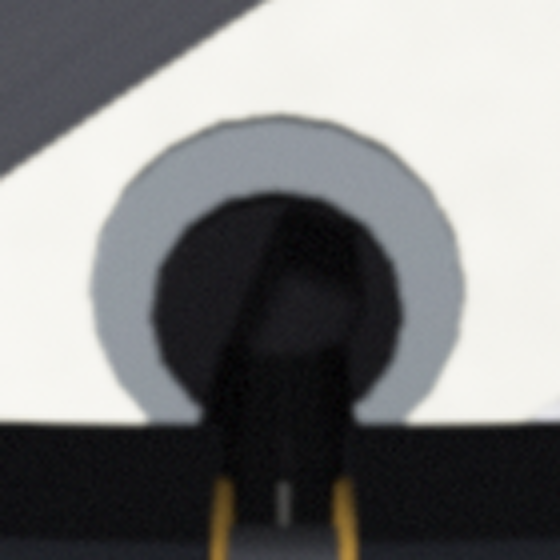

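The fingers look shut, with nothing between the pads. I'll use the wrist depth to see where the bar is relative to the fingers.

```bash
cat >> h.py <<'E'
def wcloud(c):
    "tool-frame points of wrist picture, mm"
    h,w=c["range_z"].shape;v,u=np.mgrid[:h,:w].astype(float);K=c["mtx"]
    dx=(u-K[0,2])/K[0,0];dy=(v-K[1,2])/K[1,1];r=np.hypot(dx,dy)+1e-9
    z=c["range_z"];k=np.tan(r)/r;P=np.stack([dx*k*z,dy*k*z,z,np.ones_like(z)],-1)
    return (P@np.array(c["T_tool_cam"]).T)[...,:3]*1000
E
python3 - <<'E'
from h import *
for nm in("w1",None):
    c=dict(np.load("w1.npz")) if nm else read_camera("wrist");P=wcloud(c)
    print(nm)
    for r in range(170,300,8) : print(r,[tuple(np.round(P[r,u]).astype(int).tolist()) if c["range_z"][r,u]>0 else None for u in (300,310,320,330,340)])
E
```

```text
w1
170 [(19, -20, 127), (19, -10, 126), (20, 0, 120), (19, 9, 127), (19, 19, 126)]
178 [(11, -20, 126), (13, -10, 118), (19, 0, 90), (13, 9, 118), (11, 19, 126)]
186 [(5, -20, 119), (5, -10, 119), (13, 0, 88), (5, 9, 119), (5, 19, 118)]
194 [(-3, -20, 118), (-3, -10, 118), (6, 0, 87), (-3, 9, 118), (-3, 19, 118)]
202 [(-14, -21, 127), (-12, -10, 118), (-2, 0, 87), (-11, 9, 117), (-14, 20, 127)]
210 [(-23, -21, 127), (-20, -10, 120), (-9, 0, 87), (-20, 9, 119), (-23, 20, 126)]
218 [(-34, -22, 133), (-32, -11, 127), (-17, 0, 88), (-32, 10, 127), (-34, 20, 132)]
226 [(-43, -22, 132), (-42, -11, 131), (-42, -1, 131), (-43, 10, 132), (-43, 21, 132)]
234 [(-52, -22, 132), (-51, -11, 131), (-52, -1, 132), (-52, 10, 133), (-53, 21, 133)]
242 [(-62, -22, 132), (-61, -11, 132), (-62, -1, 132), (-61, 10, 132), (-99, 27, 211)]
250 [(-72, -23, 133), (-71, -12, 132), (-71, -1, 132), (-72, 10, 133), (-112, 27, 212)]
258 [(-81, -23, 132), (-81, -12, 132), (-82, -1, 133), (-124, 13, 212), (-123, 27, 211)]
266 [(-92, -23, 134), (-91, -12, 132), (-137, -1, 213), (-138, 13, 214), (-137, 28, 213)]
274 [(
[... 904 characters left out ...]
, 10, -6)]
234 [(-4, -15, 23), (5, -7, 4), (9, -1, -7), (10, 5, -8), (-3, 12, 22)]
242 [(-10, -15, 23), (9, -7, -18), (8, -1, -15), (9, 4, -18), (-10, 13, 24)]
250 [(-13, -15, 17), (9, -6, -27), (8, -1, -24), (8, 4, -25), (-16, 13, 23)]
258 [(36, -7, -87), (9, -6, -35), (7, -1, -33), (8, 4, -34), (36, 5, -86)]
266 [(36, -7, -91), (7, -6, -41), (3, -1, -34), (8, 4, -43), (36, 5, -91)]
274 [(36, -7, -96), (8, -6, -50), (8, -1, -50), (8, 3, -50), (36, 5, -95)]
282 [(36, -6, -101), (31, -4, -92), (31, -1, -93), (31, 2, -93), (36, 4, -99)]
290 [(35, -6, -102), (30, -4, -96), (30, -1, -95), (31, 2, -96), (36, 4, -103)]
298 [(32, -6, -103), (29, -4, -97), (28, -1, -96), (29, 2, -97), (33, 4, -104)]
```

Run:
```python
from h import *
c=dict(np.load("w1.npz"));P=wcloud(c);ok=(c["range_z"]>0)
for s in(-1,1):
    m=ok&(s*P[...,1]>30)&(s*P[...,1]<70)&(P[...,2]>-90)&(P[...,2]<60)&(abs(P[...,0])<45);q=P[m]
    for a in range(-90,60,10):
        k=q[(q[:,2]>=a)&(q[:,2]<a+10)]
        if len(k):print(s,a,len(k),np.round(k.min(0)),np.round(k.max(0)))
c=read_camera("wrist");P=wcloud(c);m=(c["range_z"]>0)&(abs(P[...,1])<40)&(abs(P[...,0])<25)&(P[...,2]>-90)&(P[...,2]<20);q=P[m]
for a in range(-90,20,5):
    k=q[(q[:,2]>=a)&(q[:,2]<a+5)]
    if len(k):print("now",a,len(k),np.round(k.min(0)),np.round(k.max(0)))
```

```text
-1 -90 1068 [ -6. -70. -90.] [ 37. -47. -80.]
-1 -80 390 [-13. -49. -80.] [ 12. -48. -70.]
-1 -70 220 [-14. -49. -70.] [  4. -48. -60.]
-1 -60 395 [-13. -58. -60.] [ 10. -43. -50.]
-1 -50 302 [-11. -57. -50.] [ 10. -43. -40.]
-1 -40 321 [ -8. -54. -40.] [ 10. -43. -30.]
-1 -30 296 [-11. -53. -30.] [ 10. -43. -20.]
-1 -20 249 [-12. -53. -20.] [ 10. -43. -10.]
-1 -10 14 [ -3. -53. -10.] [  9. -43.  -8.]
1 -90 939 [-37.  41. -90.] [ 37.  70. -80.]
1 -80 281 [ -9.  47. -80.] [ 12.  50. -70.]
1 -70 210 [-13.  47. -70.] [  4.  49. -60.]
1 -60 391 [-13.  43. -60.] [ 10.  58. -50.]
1 -50 296 [-11.  43. -50.] [ 10.  56. -40.]
1 -40 321 [ -8.  43. -40.] [ 10.  53. -30.]
1 -30 287 [-12.  43. -30.] [ 10.  52. -20.]
1 -20 254 [-12.  43. -20.] [ 10.  52. -10.]
1 -10 11 [ -4.  43. -10.] [ 9. 52. -9.]
now -90 23 [  7.  -6. -89.] [ 13.   4. -87.]
now -85 19 [  1.  -6. -82.] [  8.   4. -80.]
now -80 10 [  2.  -6. -80.] [  7.   4. -79.]
now -75 44 [ -7.  -6. -73.] [  4.   4. -70.]
now -70 9 [ -0.  -6. -70.] [  4.   4. -69.]
now -65 44 [-13.  -6. -62.] [ -3.   4. -60.]
now -60 301 [-12.  -6. -60.] [ 10.   5. -55.]
now -55 139 [  7.  -7. -55.] [ 10.   5. -50.]
now -50 159 [  7.  -8. -50.] [ 10.   6. -45.]
now -45 147 [  7.  -8. -45.] [ 10.   7. -40.]
now -40 164 [  5.  -9. -40.] [ 10.   7. -35.]
now -35 181 [  1. -10. -35.] [ 10.   8. -30.]
now -30 152 [  7. -10. -30.] [ 10.   8. -25.]
now -25 141 [  7. -10. -25.] [ 10.   8. -20.]
now -20 136 [  7. -10. -20.] [ 10.   8. -15.]
now -15 117 [  7. -10. -15.] [ 10.   8. -10.]
now -10 450 [  6.  -9. -10.] [20. 11. -5.]
now -5 125 [ 7. -7. -5.] [20. 11. -0.]
now 0 82 [ 5. -7.  0.] [20. 10.  5.]
now 5 90 [-12. -14.   5.] [20. 11. 10.]
now 10 96 [-15. -15.  10.] [20. 11. 15.]
now 15 82 [-14. -15.  15.] [20. 11. 20.]
```

By depth the fingertips sit about 8.5 mm *behind* the reported TCP, not 17 mm ahead: the jaws are 25.5 mm higher than stated, so they closed just above the bar. The true grasp point is about 27.5 mm behind the TCP, and I'll use that offset from here on. The dial hasn't moved. I'll open, turn back and go 27 mm lower.

```bash
python3 -m jog '[[1,0,0,0,0.1],[1,0,0,0,0.1],[1,0,0,0,0.1],[1,0,0,0,0.1],[1,0,0,0,0.1],[1,0,0,0,0],[1,0,0,0,0],[1,0,0,0,0],[1,0,0,0,0],[1,0,0,0,0]]' 30
python3 -m jog '[[1,0,0,0.34,0],[1,0,0,0.34,0],[1,0,0,0.34,0],[1,0,0,0.34,0],[1,0,0,0,0],[0,0,0,0,0],[0,0,0,0,0],[0,0,0,0,0],[0,0,0,0,0],[0,0,0,0,0],[0,0,0,0,0],[0,0,0,0,0]]'
python3 -m jog '[[0,0,0,0,0],[0,0,0,0,0],[0,0,0,0,0],[0,0,0,0,0],[0,0,0,0,0],[0,0,0,0,0],[0,0,0,0,0]]'
```

```text
time_s: 7.15
tool_pos: [0.6413, -0.2245, 0.1168]
tool_rot: [180.0, 0.0, -58.6]
force: [-1.0, -0.6, -0.1]
grip_width: 0.0592
grasp_force: 0.0
time_s: 8.15
tool_pos: [0.6414, -0.2245, 0.0898]
tool_rot: [-180.0, -0.0, -58.7]
force: [-0.2, -0.5, 0.7]
grip_width: 0.0484
grasp_force: 0.0
time_s: 8.73
tool_pos: [0.6425, -0.2239, 0.0897]
tool_rot: [-179.9, -0.0, -58.6]
force: [3.8, 0.7, -2.8]
grip_width: 0.0136
grasp_force: 30.0
```

```bash
python3 -m jog '[[0,0,0,0,-0.1],[0,0,0,0,-0.1],[0,0,0,0,-0.1],[0,0,0,0,-0.1],[0,0,0,0,-0.1],[0,0,0,0,-0.1],[0,0,0,0,-0.1],[0,0,0,0,-0.1],[0,0,0,0,-0.1],[0,0,0,0,-0.1],[0,0,0,0,0],[0,0,0,0,0]]'
python3 -c "
from h import *
o=env.get_obs();print(o['wrist_torque'])"
python3 -m jog '[[0,0,0,0,-0.1],[0,0,0,0,-0.1],[0,0,0,0,-0.05],[0,0,0,0,-0.05],[0,0,0,0,0],[0,0,0,0,0]]'
python3 -c "
from h import *
o=env.get_obs();print(o['wrist_torque'])"
```

```text
time_s: 9.73
tool_pos: [0.6424, -0.224, 0.0897]
tool_rot: [-179.9, -0.1, -13.8]
force: [5.0, 0.3, -3.7]
grip_width: 0.014
grasp_force: 30.0
[ 0.2029613  -1.09582782 -0.00279768]
time_s: 10.23
tool_pos: [0.6423, -0.2241, 0.0897]
tool_rot: [-179.9, -0.1, -0.4]
force: [5.4, 1.4, -2.8]
grip_width: 0.0139
grasp_force: 30.0
[ 0.31606483 -1.13181763 -0.61341412]
```

The dial is at its stop: yaw about 0, with a reaction torque of 0.6 N m. I'll release it, rise, back off towards the tray and look.

```bash
python3 -m jog '[[0,0,0,0,0.035],[1,0,0,0,0],[1,0,0,0,0],[1,0,0,0,0],[1,0,0,0,0],[1,0,0,0,0],[1,0,0,0,0],[1,0,0,0,0],[1,0,0,0,0],[1,0,0,0,0],[1,0,0,-0.5,0],[1,0,0,-1,0]]' 30
python3 -m jog '[[1,0,0,-1,0],[1,0,0,-1,0],[1,0,0,-1,0],[1,-0.8,0,0,0],[1,-0.8,0,0,0],[1,-0.8,0,0,0],[1,-0.8,0,0,0],[1,-0.8,0,0,0],[1,-0.8,0,0,0],[1,0,0,0,0],[1,0,0,0,0]]'
python3 - <<'E'
from h import *
go(546,-219,-4,-2)
o=env.get_obs();p=np.array(o["tool_pos"])*1000;a=np.radians(o["tool_rot"][2])
c=read_camera("wrist");np.savez("w4.npz",**c);P=wcloud(c);ca,sa=np.cos(a),np.sin(a)
W=np.stack([p[0]+ca*P[...,0]+sa*P[...,1],p[1]+sa*P[...,0]-ca*P[...,1],p[2]-P[...,2]],-1)
s=(W[...,2]>115)&(W[...,2]<130)&(abs(W[...,0]-642)<35)&(abs(W[...,1]+224)<35)
print("dial",[np.round(t,1) for t in cv2.minAreaRect(W[s][:,:2].astype(np.float32))])
s=(W[...,2]>70)&(W[...,2]<86)&(abs(W[...,1]+224)<100)&(abs(W[...,0]-660)<90)
q=W[s];print("dryer front min x",np.percentile(q[:,0],1),q.max(0),q.min(0))
s=(W[...,2]>12)&(W[...,2]<26)&(W[...,0]>480)&(W[...,0]<588)&(abs(W[...,1]+219)<45)
print("tray",[np.round(t,1) for t in cv2.minAreaRect(W[s][:,:2].astype(np.float32))],s.sum())
cv2.imwrite("pics/w4.png",c["color"][:,:,::-1])
E
```

```text
time_s: 11.23
tool_pos: [0.6393, -0.224, 0.1175]
tool_rot: [-179.9, 0.3, -1.7]
force: [-0.6, -0.5, 0.6]
grip_width: 0.0795
grasp_force: 0.0
time_s: 12.15
tool_pos: [0.5454, -0.222, 0.1808]
tool_rot: [179.9, -0.1, -1.8]
force: [0.6, -0.5, -0.1]
grip_width: 0.0871
grasp_force: 0.0
at [ 545.4 -222.   180.8] [ 1.799e+02 -1.000e-01 -1.800e+00] q7 -76.7 | turn share 0.005 | units at final yaw x 0.02 y -0.15 z 9.24
dial [array([ 641.3, -221.9]), array([14.1, 40.7]), np.float64(87.9)]
dryer front min x 591.8575274760084 [ 735.3010662  -125.46666993   85.99951282] [ 587.9337967  -320.94742856   70.16315857]
tray [array([ 556.9, -217.4]), array([59. , 52.5]), np.float64(86.9)] 1084
```

View pics/w4.png

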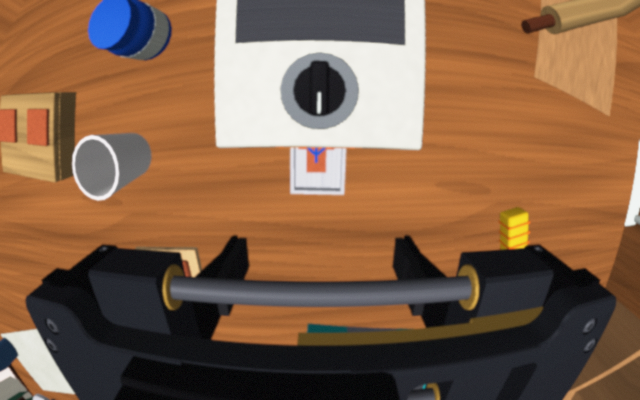

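The dial lies along the dryer's axis (yaw −2.1, so it is off), with its mark pointing to the front at (319,100). The tray's bare end is at (318,190), tip x ≈ 531 mm, with the leaf at (317,160). I'll descend and grip across the tray's width.

```bash
python3 -m jog '[[1,0,-0.23,0.8,0],[1,0,0,1,0],[1,0,0,1,0],[1,0,0,1,0],[1,0,0,1,0],[1,0,0,1,0],[1,0,0,1,0],[1,0,0,1,0],[1,0,0,0.6,0],[1,0,0,0.4,0],[1,0,0,0.35,0],[1,0,0,0,0]]' 40
python3 -m jog '[[0,0,0,0,0],[0,0,0,0,0],[0,0,0,0,0],[0,0,0,0,0],[0,0,0,0,0],[0,0,0,0,0],[0,0,0,0,0],[0,0,0,0,0]]'
```

```text
time_s: 13.2
tool_pos: [0.5453, -0.2167, -0.0043]
tool_rot: [-180.0, 0.1, -1.7]
force: [0.3, 0.6, 0.1]
grip_width: 0.0869
grasp_force: 0.0
time_s: 13.87
tool_pos: [0.5458, -0.2176, -0.0027]
tool_rot: [179.9, -0.0, -1.8]
force: [-1.6, -1.1, 4.0]
grip_width: 0.0598
grasp_force: 39.8
```

```bash
python3 -m jog '[[0,-0.3,0,0,0],[0,-0.5,0,0,0],[0,-0.5,0,0,0],[0,-0.5,0,0,0],[0,-0.5,0,0,0],[0,-0.5,0,0,0],[0,-0.5,0,0,0],[0,-0.5,0,0,0],[0,-0.5,0,0,0],[0,-0.5,0,0,0],[0,-0.5,0,0,0],[0,-0.5,0,0,0]]'
python3 -m jog '[[0,-0.5,0,0,0],[0,-0.5,0,0,0],[0,-0.3,0,0,0],[0,0,0,0,0]]'
python3 -m jog '[[1,0,0,0,0],[1,0,0,0,0],[1,0,0,0,0],[1,0,0,0,0],[1,0,0,0,0],[1,0,0,-0.3,0],[1,0,0,-0.7,0],[1,0,0,-1,0],[1,0,0,-1,0],[1,0,0,-1,0],[1,0,0,-1,0],[1,0,0,-1,0]]'
python3 -m jog '[[1,0.5,0,-1,0],[1,1,0,0,0],[1,1,0,0,0],[1,1,0,0,0],[1,0.5,0,0,0],[1,0,0,0,0]]'
python3 - <<'E'
from h import *
o=env.get_obs();p=np.array(o["tool_pos"])*1000;a=np.radians(o["tool_rot"][2])
c=read_camera("wrist");np.savez("w5.npz",**c);P=wcloud(c);ca,sa=np.cos(a),np.sin(a)
W=np.stack([p[0]+ca*P[...,0]+sa*P[...,1],p[1]+sa*P[...,0]-ca*P[...,1],p[2]-P[...,2]],-1)
R=lambda s:[np.round(t,1) for t in cv2.minAreaRect(W[s][:,:2].astype(np.float32))]
b=(abs(W[...,1]+215)<60)&(W[...,0]>360)&(W[...,0]<590)
h=b&(W[...,2]>44)&(W[...,2]<58);print("handle",R(h),h.sum())
s=b&(W[...,2]>13)&(W[...,2]<26);print("tray",R(s),s.sum())
hsv=cv2.cvtColor(c["color"],cv2.COLOR_RGB2HSV);l=b&(hsv[...,1]>110)&(hsv[...,0]<12)&(W[...,2]<24)&(W[...,2]>8)
print("leaf?",R(l),l.sum())
cv2.imwrite("pics/w5.png",c["color"][:,:,::-1])
go(538,-218,14,-2)
E
```

```text
time_s: 14.87
tool_pos: [0.4295, -0.2137, -0.0028]
tool_rot: [180.0, -0.1, -1.8]
force: [4.6, 0.1, 4.6]
grip_width: 0.0596
grasp_force: 39.8
time_s: 15.2
tool_pos: [0.4023, -0.213, -0.0028]
tool_rot: [180.0, 0.0, -1.8]
force: [2.2, 0.9, 8.7]
grip_width: 0.0598
grasp_force: 39.8
time_s: 16.2
tool_pos: [0.4033, -0.2124, 0.1179]
tool_rot: [-180.0, 0.0, -1.7]
force: [0.5, -0.7, -0.0]
grip_width: 0.0866
grasp_force: 0.0
time_s: 16.7
tool_pos: [0.4851, -0.2144, 0.1367]
tool_rot: [-179.9, -0.0, -1.6]
force: [-0.4, -0.3, 0.1]
grip_width: 0.0869
grasp_force: 0.0
handle [array([ 559.2, -236.5]), array([28. , 93.1]), np.float64(54.6)] 783
tray [array([ 491.1, -219.1]), array([ 77.4, 211.7]), np.float64(80.4)] 5821
leaf? [array([ 456.3, -212.6]), array([37.5, 89.5]), np.float64(87.4)] 1422
at [ 483.5 -214.6  136.3] [-1.799e+02  1.000e-01 -1.700e+00] q7 -73.7 | turn share 0.007 | units at final yaw x 2.73 y 0.08 z 6.12
```

View pics/w5.png

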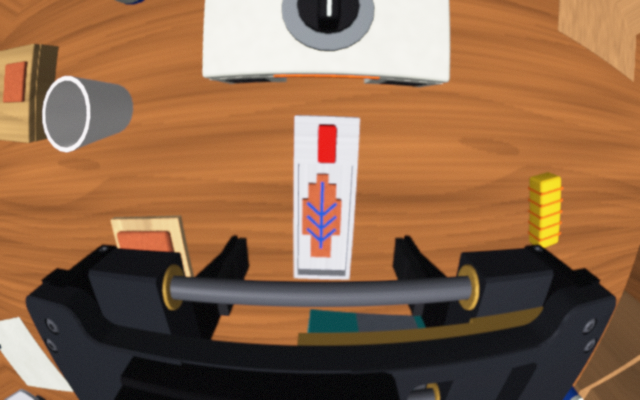

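The tray is fully out. The red handle is at (327,143), the leaf lies in the tray at (321,215), and the bare end is at (322,273). I'll locate the handle by its red colour.

Run:
```python
from h import *
o=env.get_obs();p=np.array(o["tool_pos"])*1000;a=np.radians(o["tool_rot"][2])
c=dict(np.load("w5.npz"));P=wcloud(c);ca,sa=np.cos(a),np.sin(a)
W=np.stack([p[0]+ca*P[...,0]+sa*P[...,1],p[1]+sa*P[...,0]-ca*P[...,1],p[2]-P[...,2]],-1)
R=lambda s:[np.round(t,1) for t in cv2.minAreaRect(W[s][:,:2].astype(np.float32))]
hsv=cv2.cvtColor(c["color"],cv2.COLOR_RGB2HSV);v,u=np.mgrid[:400,:640];b=(u>285)&(u<370)&(v>105)&(v<285)
h=b&(hsv[...,1]>200)&((hsv[...,0]<6)|(hsv[...,0]>174))&(W[...,2]>44);print("handle",R(h),h.sum(),np.median(W[h][:,2]))
s=b&(hsv[...,1]<60)&(hsv[...,2]>120)&(W[...,2]>15)&(W[...,2]<27);print("tray",R(s),s.sum())
x,y=R(h)[0];go(x,y,13,R(s)[2]-90)
```

```text
handle [array([ 542.6, -220. ]), array([13. , 46.4]), np.float64(86.6)] 554 51.29722272555989
tray [array([ 470.8, -215.7]), array([ 60.6, 171.2]), np.float64(86.4)] 3511
at [ 483.5 -214.6  136.3] [-1.799e+02  1.000e-01 -1.700e+00] q7 -73.7 | turn share 0.043 | units at final yaw x 2.97 y 0.09 z 6.17
```

```bash
python3 -m jog '[[1,0.83,0.09,0.2,0.043],[1,0.83,0,0.5,0],[1,0.83,0,0.8,0],[1,0,0,1,0],[1,0,0,1,0],[1,0,0,1,0],[1,0,0,1,0],[1,0,0,0.6,0],[1,0,0,0,0]]' 60
python3 -m jog '[[0,0,0,0,0],[0,0,0,0,0],[0,0,0,0,0],[0,0,0,0,0],[0,0,0,0,0],[0,0,0,0,0],[0,0,0,0,0],[0,0,0,0,0],[0,0,0,0,0],[0,0,0,0,0],[0,0,0,0,0],[0,0,0,0,0]]'
python3 -m jog '[[0,-0.3,0,-0.2,0],[0,-0.5,0,-0.2,0],[0,-0.5,0,-0.4,0],[0,-0.5,0,-0.4,0],[0,-0.5,0,-0.4,0],[0,-0.2,0,-0.4,0],[0,0,0,0,0],[0,0,0,0,0]]'
python3 - <<'E'
from h import *
o=env.get_obs();print(o["wrist_torque"],o["tool_pos"],o["tool_rot"])
c=read_camera("wrist");P=wcloud(c);np.savez("w6.npz",**c)
hsv=cv2.cvtColor(c["color"],cv2.COLOR_RGB2HSV)
m=(hsv[...,1]<60)&(hsv[...,2]>110)&(abs(P[...,1])<28)&(P[...,2]>0)&(P[...,2]<60)&(P[...,0]<40)&(P[...,0]>-170)
for a in range(-170,40,15):
    k=P[m&(P[...,0]>=a)&(P[...,0]<a+15)]
    if len(k):print(a,len(k),np.round(np.percentile(k[:,2],[5,50,95]),1))
E
```

```text
time_s: 17.5
tool_pos: [0.5297, -0.219, 0.0118]
tool_rot: [-179.9, 0.4, -3.7]
force: [0.5, -0.2, 1.0]
grip_width: 0.0871
grasp_force: 0.0
time_s: 18.5
tool_pos: [0.5332, -0.2198, 0.0146]
tool_rot: [180.0, -0.0, -3.7]
force: [0.4, -0.6, -1.0]
grip_width: 0.0159
grasp_force: 60.0
time_s: 19.17
tool_pos: [0.4835, -0.2167, 0.0552]
tool_rot: [179.9, -0.1, -3.7]
force: [0.2, 0.3, -3.0]
grip_width: 0.0155
grasp_force: 60.0
[ 0.02849143 -0.17281546 -0.0623545 ] [ 0.4834744  -0.2166883   0.05524442] [ 1.79942621e+02 -7.92437759e-02 -3.71492329e+00]
-95 2 [ 9.5  9.8 10.1]
-80 31 [7.9 8.9 9.6]
10 590 [ 0.3  7.2 12.6]
25 30 [ 4.4  9.1 11.2]
```

The tray is held level (3 N, floor depths agree). I'll lift it well above everything and turn it about 173° anticlockwise so the bare end leads.

```bash
python3 -m jog '[[0,0,0,-0.4,0],[0,0,0,-0.7,0],[0,0,0,-0.8,0],[0,0,0,-0.8,0],[0,0,0,-0.8,0],[0,0,0,-0.8,0],[0,0,0,-0.8,0],[0,0,0,-0.6,0],[0,0,0,-0.3,0],[0,0,0,0,-0.05],[0,0,0,0,-0.1],[0,0,0,0,-0.14]]'
python3 -m jog '[[0,0,0,0,-0.14],[0,0,0,0,-0.14],[0,0,0,0,-0.14],[0,0,0,0,-0.14],[0,0,0,0,-0.14],[0,0,0,0,-0.14],[0,0,0,0,-0.14],[0,0,0,0,-0.14],[0,0,0,0,-0.14],[0,0,0,0,-0.14],[0,0,0,0,-0.14],[0,0,0,0,-0.14]]'
python3 -m jog '[[0,0,0,0,-0.14],[0,0,0,0,-0.14],[0,0,0,0,-0.14],[0,0,0,0,-0.14],[0,0,0,0,-0.14],[0,0,0,0,-0.14],[0,0,0,0,-0.14],[0,0,0,0,-0.14],[0,0,0,0,-0.14],[0,0,0,0,-0.14],[0,0,0,0,-0.14],[0,0,0,0,-0.14]]'
python3 -m jog '[[0,0,0,0,-0.14],[0,0,0,0,-0.06],[0,0,0,0,0],[0,0,0,0,0]]'
python3 -c "
from h import *
go(418,242,175,169.5)"
```

```text
time_s: 20.22
tool_pos: [0.4832, -0.2161, 0.1742]
tool_rot: [-180.0, 0.0, 9.6]
force: [0.7, -0.1, -2.5]
grip_width: 0.0155
grasp_force: 60.0
time_s: 21.22
tool_pos: [0.4829, -0.2159, 0.1739]
tool_rot: [-179.9, -0.1, 85.3]
force: [-0.1, 0.6, -3.2]
grip_width: 0.0155
grasp_force: 60.0
time_s: 22.22
tool_pos: [0.4827, -0.216, 0.1739]
tool_rot: [180.0, -0.1, 160.9]
force: [-0.2, 0.0, -3.3]
grip_width: 0.0159
grasp_force: 60.0
time_s: 22.55
tool_pos: [0.4829, -0.2162, 0.1741]
tool_rot: [180.0, -0.1, 169.5]
force: [-0.5, 0.9, -4.2]
grip_width: 0.0156
grasp_force: 60.0
at [ 482.9 -216.2  174.1] [ 1.800e+02 -1.000e-01  1.695e+02] q7 96.9 | turn share -0.0 | units at final yaw x 7.37 y 21.93 z -0.04
```

```bash
python3 -m jog '[[0,0.15,0.45,0,0],[0,0.28,0.84,0,0],[0,0.28,0.84,0,0],[0,0.28,0.84,0,0],[0,0.28,0.84,0,0],[0,0.28,0.84,0,0],[0,0.28,0.84,0,0],[0,0.28,0.84,0,0],[0,0.28,0.84,0,0],[0,0.28,0.84,0,0],[0,0.28,0.84,0,0],[0,0.28,0.84,0,0]]'
python3 -m jog '[[0,0.28,0.84,0,0],[0,0.28,0.84,0,0],[0,0.28,0.84,0,0],[0,0.28,0.84,0,0],[0,0.28,0.84,0,0],[0,0.28,0.84,0,0],[0,0.28,0.84,0,0],[0,0.28,0.84,0,0],[0,0.28,0.84,0,0],[0,0.28,0.84,0,0],[0,0.28,0.84,0,0],[0,0.28,0.84,0,0]]'
python3 -m jog '[[0,0.28,0.84,0,0],[0,0.28,0.84,0,0],[0,0.15,0.45,0,0],[0,0,0,0,0],[0,0,0,0,0],[0,0,0,0,0]]'
python3 - <<'E'
from h import *
go(418,242,15,169.5)
o=env.get_obs();p=np.array(o["tool_pos"])*1000;a=np.radians(o["tool_rot"][2])
c=read_camera("wrist");np.savez("w7.npz",**c);P=wcloud(c);ca,sa=np.cos(a),np.sin(a)
W=np.stack([p[0]+ca*P[...,0]+sa*P[...,1],p[1]+sa*P[...,0]-ca*P[...,1],p[2]-P[...,2]],-1);np.save("W7.npy",W)
R=lambda s:[np.round(t,1) for t in cv2.minAreaRect(W[s][:,:2].astype(np.float32))]
s=(W[...,2]>40)&(W[...,2]<60)&(abs(W[...,0]-642)<95)&(abs(W[...,1]-201)<95);s=cv2.morphologyEx(s.astype(np.uint8),cv2.MORPH_OPEN,np.ones((3,3)))>0
print("rack",R(s),s.sum())
cv2.imwrite("pics/w7.png",c["color"][:,:,::-1])
E
```

```text
time_s: 23.55
tool_pos: [0.4544, -0.0122, 0.1747]
tool_rot: [-180.0, 0.0, 169.6]
force: [0.0, 0.1, -3.6]
grip_width: 0.0156
grasp_force: 60.0
time_s: 24.55
tool_pos: [0.4244, 0.1981, 0.1747]
tool_rot: [-180.0, 0.0, 169.6]
force: [-0.4, 0.4, -3.7]
grip_width: 0.0155
grasp_force: 60.0
time_s: 25.05
tool_pos: [0.419, 0.2401, 0.1745]
tool_rot: [-179.9, 0.0, 169.5]
force: [-0.5, -0.2, -4.0]
grip_width: 0.0153
grasp_force: 60.0
at [419.  240.1 174.5] [-179.9    0.   169.5] q7 44.9 | turn share 0.0 | units at final yaw x 0.06 y 0.08 z 7.97
rack [array([0., 0.]), array([0., 0.]), np.float64(0.0)] 0
```

View pics/w7.png

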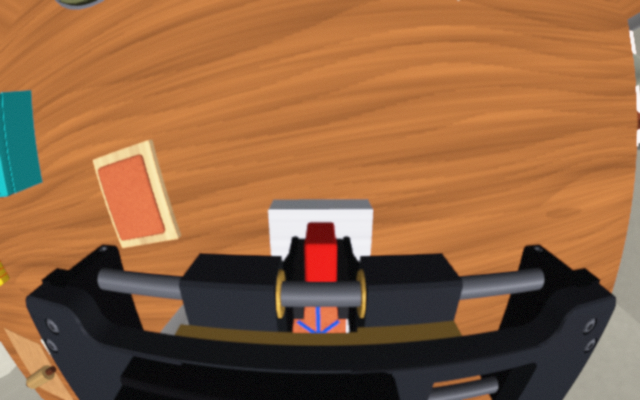

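Facing the rack, the wrist camera looks back at the robot. It shows the held tray's deck at (320,225) with the leaf below it, but not the rack. I'll lower the tray near the table and check its alignment with the top camera.

```bash
python3 -m jog '[[0,0,0.15,0.4,0],[0,0,0,0.8,0],[0,0,0,0.9,0],[0,0,0,0.9,0],[0,0,0,0.9,0],[0,0,0,0.9,0],[0,0,0,0.9,0],[0,0,0,0.9,0],[0,0,0,0.7,0],[0,0,0,0.4,0],[0,0,0,0.1,0],[0,0,0,0,0]]'
python3 - <<'E'
from h import *
go(418,243,15,169.5)
for n in("top","scene"):
    c=read_camera(n);np.savez(f"{n}2.npz",**c);P=cloud(c)*1000;hsv=cv2.cvtColor(c["color"],cv2.COLOR_RGB2HSV)
    s=(abs(P[...,0]-642)<95)&(abs(P[...,1]-201)<90)&(P[...,2]>32)&(P[...,2]<64);s=cv2.morphologyEx(s.astype(np.uint8),cv2.MORPH_OPEN,np.ones((3,3)))
    q=P[s>0][:,:2].astype(np.float32)
    print(n,"rack",rect(c,s,.05),[np.round(t,1) for t in cv2.minAreaRect(q)])
    # side faces along rack axis: local lateral percentiles
    t=np.radians(-10.5);e=np.array([np.cos(t),np.sin(t)]);nn=np.array([-e[1],e[0]])
    l=(q-[642,201])@nn;print(" rack lateral",np.percentile(l,[.5,99.5]))
    m=(hsv[...,1]<70)&(hsv[...,2]>120)&(P[...,2]<30)&(P[...,2]>2)&(P[...,0]>430)&(P[...,0]<577)&(abs(P[...,1]-228)<60)
    m=cv2.morphologyEx(m.astype(np.uint8),cv2.MORPH_OPEN,np.ones((2,2)));q=P[m>0][:,:2]
    if len(q)>20:
        A=(q-[642,201])@e;l=(q-[642,201])@nn;print(" tray tip along",np.percentile(A,99.5),"(mouth -61)")
        for a in range(-200,-60,20):
            k=l[(A>=a)&(A<a+20)]
            if len(k)>8:print("  ",a,len(k),np.round(np.percentile(k,[1,99]),1),round(np.percentile(k,[1,99]).mean(),1))
c=dict(np.load("top2.npz"));cv2.imwrite("pics/t2.png",cv2.resize(c["color"][110:270,150:310,::-1],(600,600),interpolation=cv2.INTER_CUBIC))
E
```

```text
time_s: 26.1
tool_pos: [0.4194, 0.2436, 0.0182]
tool_rot: [-180.0, -0.1, 169.5]
force: [-0.1, 0.3, -2.6]
grip_width: 0.0155
grasp_force: 60.0
at [419.4 243.6  18.2] [-1.800e+02 -1.000e-01  1.695e+02] q7 29.9 | turn share 0.001 | units at final yaw x 0.06 y -0.04 z 0.16
top rack [638.4 198.6 153.3 122.9  79.5] [array([640.7, 201.8]), array([151. , 122.4]), np.float64(79.3)]
 rack lateral [-74.38344546  74.3488639 ]
 tray tip along -87.76898743150952 (mouth -61)
   -200 101 [-374.3   28.5] -172.9
   -180 79 [-29.5  28.7] -0.4
   -160 68 [-29.4  28.5] -0.4
   -140 107 [-29.2  28.6] -0.3
   -120 142 [-29.   28.4] -0.3
   -100 121 [-28.8  28.6] -0.1
scene rack [648.3 200.9 148.5 124.9  79.3] [array([643.6, 202.3]), array([149.8, 124.6]), np.float64(79.2)]
 rack lateral [-72.4306988   75.95557003]
 tray tip along -81.25950843158249 (mouth -61)
   -200 123 [-23.7  37.5] 6.9
   -180 77 [-23.9  37.3] 6.7
   -160 65 [-24.   37.6] 6.8
   -140 108 [-24.   37.9] 6.9
   -120 155 [-23.8  37.6] 6.9
   -100 130 [-23.2  36.3] 6.6
```

View pics/t2.png

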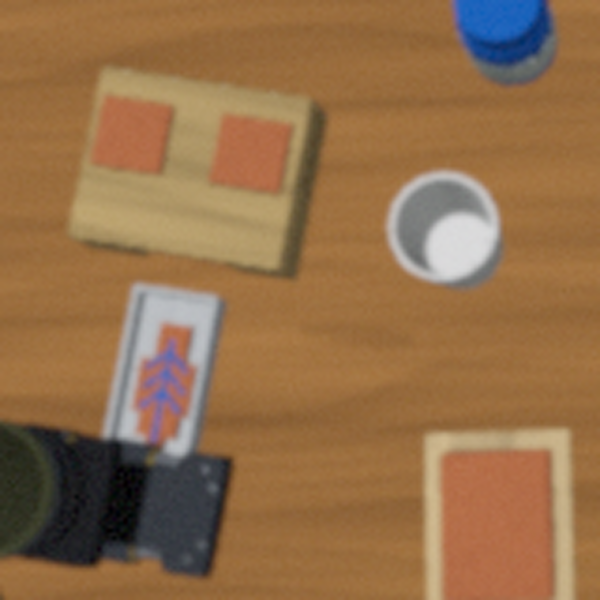

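The top view shows the tray tip at crop (175,292) about 27 mm in front of the rack's front edge (178,255), with the leaf in the tray. The scene camera disagrees laterally by about 5 mm, so I'll check with edge rays in both views.

Run:
```python
from h import *
t=np.radians(-10.5);e=np.array([np.cos(t),np.sin(t)]);nn=np.array([-e[1],e[0]])
for n in("top","scene"):
    c=dict(np.load(f"{n}2.npz"));K=c["mtx"];T=np.linalg.inv(c["world_from_camera"]);img=cv2.cvtColor(c["color"],cv2.COLOR_RGB2LAB).astype(np.float32)
    # rectified metric strip at plane height z: rows = along, cols = lateral, 0.5 mm
    def strip(A,L,z):
        a,l=np.meshgrid(A,L,indexing="ij");X=np.array([642,201])[:,None,None]+e[:,None,None]*a+nn[:,None,None]*l
        Q=np.stack([X[0]/1000,X[1]/1000,np.full_like(a,z/1000),np.ones_like(a)],0);q=np.einsum("ij,jkl->ikl",T,Q)
        return cv2.remap(img,(K[0,0]*q[0]/q[2]+K[0,2]).astype(np.float32),(K[1,1]*q[1]/q[2]+K[1,2]).astype(np.float32),cv2.INTER_LINEAR)
    L=np.arange(-100,100,.5)
    for nm,A,z,r in(("rack",np.arange(-45,46,1.),46,75),("tray",np.arange(-160,-100,1.),23.6,30)):
        p=strip(A,L,z).mean(0);g=np.linalg.norm(cv2.GaussianBlur(np.gradient(p,axis=0),(1,7),0),axis=1)
        out=[]
        for s in(-1,1):
            w=np.where(abs(L-s*r)<13)[0];pk=[i for i in w if g[i]==g[max(0,i-6):i+7].max()];out.append([(float(L[i]),round(float(g[i]),2)) for i in pk])
        print(n,nm,out)
    p=strip(np.arange(-120,-20,.5),np.arange(-25,25,1.),23.6).mean(1)
```

```text
top rack [[(-85.0, 3.91), (-73.0, 5.27), (-64.0, 1.82)], [(70.5, 1.03), (77.5, 2.46)]]
top tray [[(-34.0, 3.3), (-28.5, 5.94), (-21.5, 2.03)], [(23.5, 4.78), (28.5, 3.78), (34.5, 4.82)]]
scene rack [[(-87.5, 0.04), (-72.0, 3.49), (-66.0, 1.72)], [(69.5, 1.53), (76.5, 3.73), (87.0, 0.04)]]
scene tray [[(-42.0, 0.07), (-27.5, 6.54), (-19.5, 3.78)], [(19.5, 3.92), (26.5, 2.0), (34.0, 5.8)]]
```

Edge rays put the rack centre at +2.25 in both views. The tray reads about +3 by the scene camera and +1.4 by the TCP, so it is aligned within 1 mm. I'll lower it to the table and insert gently.

```bash
python3 -m jog '[[0,0,0,0.15,0],[0,-0.2,0,0,0],[0,-0.35,0,0,0],[0,-0.35,0,0,0],[0,-0.35,0,0,0],[0,-0.35,0,0,0],[0,-0.35,0,0,0],[0,-0.35,0,0,0],[0,-0.2,0,0,0],[0,0,0,0,0]]'
python3 -c "
from h import *
o=env.get_obs();print(o['wrist_torque'],o['force']);go(418,243,15,169.5)"
```

```text
time_s: 27.03
tool_pos: [0.47, 0.2345, 0.0156]
tool_rot: [180.0, 0.0, 169.5]
force: [-0.5, -0.8, -3.1]
grip_width: 0.0157
grasp_force: 60.0
[ 0.09236302 -0.00563052 -0.01145145] [-0.4563262  -0.83173157 -3.13360999]
at [470.  234.5  15.6] [180.    0.  169.5] q7 31.2 | turn share -0.0 | units at final yaw x 2.63 y -0.06 z 0.03
```

```bash
python3 -m jog '[[0,-0.2,0,0,0],[0,-0.4,0,0,0],[0,-0.4,0,0,0],[0,-0.4,0,0,0],[0,-0.4,0,0,0],[0,-0.4,0,0,0],[0,-0.4,0,0,0],[0,-0.3,0,0,0],[0,-0.2,0,0,0],[0,-0.1,0,0,0],[0,0,0,0,0]]'
python3 -m jog '[[0,0,0,0.04,0],[0,-0.1,0,0,0],[0,-0.1,0,0,0],[0,-0.1,0,0,0],[0,0,0,0,0],[0,0,0,0,0]]'
```

```text
time_s: 27.95
tool_pos: [0.532, 0.2231, 0.0155]
tool_rot: [180.0, -0.0, 169.5]
force: [0.3, -0.4, -3.3]
grip_width: 0.0157
grasp_force: 60.0
time_s: 28.45
tool_pos: [0.5379, 0.222, 0.0148]
tool_rot: [-180.0, 0.0, 169.6]
force: [-0.3, -0.4, -3.2]
grip_width: 0.0158
grasp_force: 60.0
```

```bash
python3 -m jog '[[0,0,0,0.04,0],[0,-0.1,0,0,0],[0,-0.1,0,0,0],[0,0,0,0,0],[0,0,0,0,0]]'
python3 -m jog '[[0,-0.1,0,0,0],[0,-0.1,0,0,0],[0,0,0,0,0],[0,0,0,0,0]]'
```

```text
time_s: 28.87
tool_pos: [0.5413, 0.2221, 0.0146]
tool_rot: [180.0, -0.0, 169.6]
force: [-5.4, 0.4, 5.0]
grip_width: 0.0156
grasp_force: 60.0
time_s: 29.2
tool_pos: [0.5452, 0.2217, 0.0146]
tool_rot: [180.0, -0.0, 169.6]
force: [-3.3, 0.2, 5.9]
grip_width: 0.0155
grasp_force: 60.0
```

```bash
python3 -m jog '[[0,-0.12,0,0,0],[0,-0.12,0,0,0],[0,0,0,0,0],[0,0,0,0,0]]'
python3 -m jog '[[0,-0.12,0,0,0],[0,-0.12,0,0,0],[0,0,0,0,0],[0,0,0,0,0]]'
```

```text
time_s: 29.53
tool_pos: [0.5474, 0.2214, 0.0146]
tool_rot: [-180.0, -0.2, 169.7]
force: [-10.5, -0.6, 9.1]
grip_width: 0.0159
grasp_force: 60.0
time_s: 29.87
tool_pos: [0.5474, 0.2214, 0.0146]
tool_rot: [-179.8, -0.7, 169.8]
force: [-22.0, -1.5, 20.2]
grip_width: 0.016
grasp_force: 60.0
```

Firm contact: it stopped at x = 547.4 while the force built to 22 N. I'll release, rise and check.

```bash
python3 -m jog '[[0,0,0,0,0],[1,0,0,0,0],[1,0,0,0,0],[1,0,0,0,0],[1,0,0,0,0],[1,0,0,0,0],[1,0,0,-0.4,0],[1,0,0,-0.8,0],[1,0,0,-1,0],[1,0,0,-1,0],[1,0,0,-1,0],[1,0,0,-1,0]]'
python3 -m jog '[[1,0,0,-1,0],[1,0,0,-1,0],[1,0.5,0,-1,0],[1,1,0,0,0],[1,1,0,0,0],[1,1,0,0,0],[1,1,0,0,0],[1,1,0,0,0],[1,1,0,0,0],[1,0,0,0,0],[1,0,0,0,0]]'
python3 - <<'E'
from h import *
c=read_camera("top");np.savez("top3.npz",**c);s=read_camera("scene");np.savez("scene3.npz",**s)
a=cv2.resize(c["color"][110:260,150:300,::-1],(400,400),interpolation=cv2.INTER_CUBIC);b=cv2.resize(s["color"][230:370,350:490,::-1],(400,400),interpolation=cv2.INTER_CUBIC)
cv2.imwrite("pics/t3.png",np.hstack([a,b]))
t=np.radians(-10.5);e=np.array([np.cos(t),np.sin(t)])
for d in(c,s):
    P=cloud(d)*1000;h=cv2.cvtColor(d["color"],cv2.COLOR_RGB2HSV)
    m=(h[...,1]>190)&((h[...,0]<6)|(h[...,0]>174))&(P[...,2]>44)&(abs(P[...,0]-542)<60)&(abs(P[...,1]-219)<50)
    r=(abs(P[...,0]-642)<95)&(abs(P[...,1]-201)<90)&(P[...,2]>38)&(P[...,2]<60)&(h[...,1]<150)
    ra=(P[r][:,:2]-[642,201])@e;A=(P[m][:,:2]-[642,201])@e;print("handle along",m.sum(),np.percentile(A,[3,50,97]) if m.any() else None,"rack along",np.percentile(ra,[1,99]))
E
```

```text
time_s: 30.87
tool_pos: [0.5553, 0.2193, 0.1207]
tool_rot: [180.0, 0.1, 169.6]
force: [0.3, -0.4, 0.0]
grip_width: 0.0807
grasp_force: 0.0
time_s: 31.78
tool_pos: [0.427, 0.2429, 0.1793]
tool_rot: [-179.9, 0.2, 169.7]
force: [-0.6, -0.7, 0.0]
grip_width: 0.0872
grasp_force: 0.0
handle along 58 [-113.59372934 -102.80855229  -91.36555181] rack along [-62.2784203   58.27824399]
handle along 60 [-113.55736156  -98.43336736  -83.14000738] rack along [-58.28979518  62.54415465]
```

View pics/t3.png

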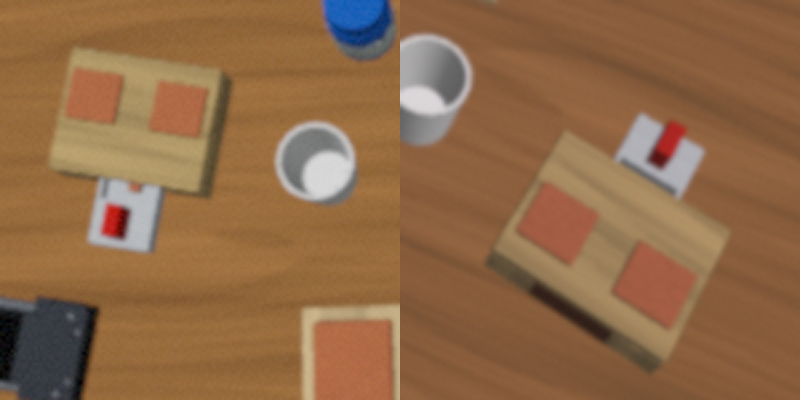

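The tray is in the slot with the red handle outside at (115,222). Its centre is 40 mm in front of the rack in both views, so it is home, and the leaf is in the tray at (135,187). The cup, jar and clay board have not moved. Handing in.

```bash
python3 -c "
from cell import env
print(env.sign_off())"
```

```text
the job is handed in; nothing more can be done
None
```

The dial is off, and the tray is home against the rack's back stop with the leaf in it and the red handle outside; the job was handed in at about 32 s.

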